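# Load the sleeve and hold the inspection head at its marker

## Robot

A 6-joint arm with a two-finger parallel gripper is mounted at the origin on the work surface. World frame = base frame: x ahead of the robot, y to its left, z up, the work surface at z = 0. Lengths are in mm, angles in rad, forces in N, time in s.
With the tool pointing down it reaches from about 375 to 900 mm from the base axis. Payload 3.1 kg.
Tool frame: the origin (TCP) lies at the very end of the fingers, on their centre line; the grasp point (between the pads) lies 19 mm behind it (env.pinch_z is the distance from the TCP to the grasp point, in mm); z points along the fingers, y is the direction in which the jaws open and shut (so a half turn about z gives the same grasp; the last joint's range is limited). The gripper opens to 85 mm and grips with 20 to 120 N. Pads are 22 mm wide; open, the fingers measure 114 mm over their backs; the gripper's body (76 mm by 85 mm) begins 54 mm behind the grasp point. The pads swing forward as they close: fully open they stand 13 mm farther back than shut.
Start: joints at [-1.522, 0.527, 1.433, -0, 1.181, -0.178], TCP at [141.172, -608.824, 231.31] pointing down, gripper open.
Joint ranges: [-3.08, 3.08], [-0.75, 2.2], [0.22, 2.44], [-1.43, 4.57], [0, 2.65], [-2.85, 2.85]. Speed limits (rad/s): [2.79, 2.79, 3.14, 3.14, 3.14, 3.14].

## Interface

Orientations are given as a 3x3 rotation matrix whose columns are the frame's x, y, z axes.
In Python, from plant import env, grab_frame gives the robot as it stands. The module is installed in compiled form; this text tells all that it offers.
- The arm moves only by the shell command python3 -m crank 'ROWS' [FORCE]. ROWS is JSON, a list of rows, each a list of 5 numbers: the opening, from 0 (shut) to 1 (fully open), then the shift along the tool's x, y, z in cm, then the turn about the tool's z in degrees. In form: [[gripper, dx, dy, dz, yaw], ...]. A call has 1 to 10 rows; each row is the pose to reach, as a shift and turn from the pose commanded when the call began, along the tool's axes at that moment; what a row does not reach only later rows make up. A row lasts 1/8 s, in which the tool goes at most 62.5 mm and 10.7 degrees, less where a joint would pass 70% of its speed; a pose out of reach is approached as far as the arm can. A call with a gripper value outside its range is refused whole. The fingers move at their own pace and stop on an object; FORCE is the grip in N (left out, the last holds). Time passes only in rows, so rows that repeat a pose let the fingers close. It gives the time, the measured TCP pose, the force and the opening at its end, in the units of the state.
- env.sense(): the state, without advancing time (a new reading comes with each control period).
- grab_frame(name): name is "side" or "top" or "wrist"; returns a dict with "color" (420x560x3 uint8, red, green, blue), "depth" (420x560 float32, mm along the optical axis (not along the pixel's ray), 0 where there is no reading), "fx", "fy", "cx", "cy" (pixels), "eye" and "attitude" of the camera in the world; the wrist camera has in their place "T_tool_cam" (4x4, takes a point from camera to tool coordinates, whose origin is the TCP and whose axes are the flange's). Camera axes: x right, y down, z forward; pixel columns grow to the right and rows downward; lengths in mm; the calibration is good to about 2 mm. The wrist camera is an equidistant fisheye: a pixel r from the principal point sees the ray r / f radians off the axis. A picture is of the moment at which its call begins: read the wrist's pose just before it.
- env.job_done(): hands the job in, once; it reports no verdict.
The state is a dict: "clock": time; "q": joint angles; "dq": joint speeds; "effort": joint torques, N m; "ee_pos": TCP position; "orientation": TCP orientation; "force": force on the tool from outside, world axes, zero at the start; "wrist_torque": the same for the moment, N m; "grip_width": finger opening in mm.
Only numpy, scipy, OpenCV 4.12 (cv2) and the standard library are available. Lean on these libraries where they do the work, as an engineer would, in place of code of your own. Each camera call takes 0.05 s, during which the arm holds its last target.

## Task

Lay the flanged steel sleeve in the two raised V-rests of the inspection stand, so that its round body rests in both and the rests lie between its flanges, and let go of it. Then pull the red handle of the spring-return inspection head out towards the front of the stand until the red pointer stands over the green marker, and keep holding it there with the gripper: the job finishes while you hold it, not letting go. Leave the green marker as it is set, and do not push the yellow bin, the cup brush or the wrench about.

Things in the scene. Friction and masses are not known exactly. Their poses are not given: they have to be found in the camera images.
- sleeve: Workpiece: steel sleeve, round body 28 mm in diameter with a square 40 x 40 x 8 mm plate flange at each end; 130 mm long, 114 mm of round body between the flanges, 0.2 to 0.45 kg, ends alike. It lies on the flat edges of its flanges on the bench, left or right of the stand. Origin: under its middle at bench level; x along its length, z up.
- sleeve_mid (a point): Middle of the sleeve on its long axis, 20 mm above the underside of its flanges.
- stand: Inspection stand, fixed to the bench: grey base plate 300 (x) x 240 (y) x 12 mm, origin at the centre of its underside. x runs along guide and V-rests, away from the robot; y left, z up; turned by up to 0.3 rad. Its front is -x. V-rests on its left half, spring-loaded guide with blue end blocks (87 mm high) on its right half. Nothing is above the rests while the head is home.
- rest_mid (a point): Where sleeve_mid lies once seated: 95 mm above the bench; stand frame x -45, y +70 mm. Axes as the stand's. The rests are two brass 90-degree V yokes, 8 mm thick, 35 mm before and behind it along x, 62 mm free between them for fingers. Each V opens 24 mm either side of its middle; tips 99 mm above the bench. The sleeve lies along x, both rests between its flanges, 18 mm play each way.
- carriage (a joint): Slide of the inspection head carriage, m: 0 fully home (at the back), grows as it is pulled towards the stand's front (-x of the stand), at most 0.12. A spring always draws it home: about 5 N at 0, 9 N per 0.1 m more, 14 N at 0.1.
- handle: Red handle: upright round post on the carriage, 22 mm in diameter, its lowest 4 mm a steel collar 32 mm in diameter. Foot (origin) on the carriage top 91 mm above the bench, top at 149 mm. At x +30, y -65 mm in the stand frame when home; moves with the carriage; the grip can turn on its own axis. Free all round above the carriage, but for the head's upright 40 mm behind and 70 mm to its left.
- head (a point): Centre of the black inspection head, 44 x 50 x 36 mm, carried by an aluminium upright and arm on the carriage over the line of the rests; underside 143 mm, lens ring 135 mm, top 179 mm above the bench. With the carriage home its front face is 93 mm behind rest_mid (along stand x). Clears the seated sleeve by 20 mm as it is pulled over it.
- handle_top (a point): Centre of the top of the red handle.
- pointer (a point): Tip of the thin red pointer that sticks out of the carriage's right side over the aluminium scale bar, 95 mm above the bench; moves with the carriage.
- marker (a joint): Setting of the green marker on the scale, m: the carriage value at which the pointer stands at the marker's middle. Differs from run to run; the marker is stiff and must be left as set.
- marker_mid (a point): Middle of the green marker's top, a block 14 mm wide along the scale, 20 mm across, top 94 mm above the bench, on the right edge of the scale bar (y = -124 mm in the stand frame). The pointer is over it when its x in the stand frame is within 7 mm of the marker's middle.
- bin: Yellow open bin with bolts, 130 x 90 x 55 mm, origin at the centre of its underside. Leave it alone.
- cup_brush: Brass-coloured wire cup brush, 72 mm in diameter, 52 mm high, origin at the centre of its underside. Leave it alone.
- wrench: Steel wrench 160 mm long, lying on the bench, origin at the middle of its underside. Leave it alone.
Mind the look-alikes: they are no part of the job. Of the things that look like the sleeve, the smallest one is meant.

How it is judged:
By the outcome, as a careful person would: the job done as asked, in the order asked, and still so for the second after the job is handed in, while the arm keeps its last pose, push and grip.
It also fails if it takes over 54 s, if anything falls off the work surface, if the arm or the gripper's body presses on something with over 40 N, if the wrist force passes 120 N, or if a joint passes its speed limit or range.

## Working session

There is one attempt and no reset: what is moved stays moved. The work goes in short steps, Python scripts to look and compute and a shell command to move; the robot and the scene stay as the last step left them, time stands still between calls to the robot, and variables do not carry over. Pictures are saved under pics/ and viewed, and the job is handed in when it is done.

```bash
mkdir -p pics; ls; cat > h.py <<'E'
import numpy as np, cv2, pickle
from plant import env, grab_frame
def snap(n,tag):
    s=env.sense(); f=grab_frame(n); f['s']=s
    cv2.imwrite(f'pics/{tag}.png',f['color'][:,:,::-1]); pickle.dump(f,open(f'pics/{tag}.pkl','wb')); return f
def load(tag): return pickle.load(open(f'pics/{tag}.pkl','rb'))
def cam(f):
    if 'eye' in f: return np.array(f['eye'],float),np.array(f['attitude'],float)
    s=f['s'];R=np.array(s['orientation']);T=np.array(f['T_tool_cam'])
    return R@T[:3,3]+np.array(s['ee_pos']),R@T[:3,:3]
def ray(f,u,v):
    x,y=(u-f['cx'])/f['fx'],(v-f['cy'])/f['fy']
    if 'eye' in f: d=np.array([x,y,1.])
    else:
        r=np.hypot(x,y); d=np.array([np.sin(r)*x/r,np.sin(r)*y/r,np.cos(r)]) if r>0 else np.array([0,0,1.])
    e,A=cam(f); return e,A@d
def plane(f,u,v,z):
    e,d=ray(f,u,v); return e+d*(z-e[2])/d[2]
def pts(f):
    H,W=f['depth'].shape; v,u=np.mgrid[:H,:W]; D=f['depth'].astype(float)
    x,y=(u-f['cx'])/f['fx'],(v-f['cy'])/f['fy']
    if 'eye' in f: P=np.stack([x*D,y*D,D],-1)
    else:
        r=np.hypot(x,y)+1e-9; t=np.tan(r); P=np.stack([t*x/r*D,t*y/r*D,D],-1)
    e,A=cam(f); P=P@A.T+e; P[D<=0]=np.nan; return P
E
python3 - <<'E'
from h import *
for n in ('top','side','wrist'):
    f=snap(n,n+'0'); e,A=cam(f); print(n,e.round(1),A.round(3).tolist(),f['fx'],f['cx'],f['cy'],np.isnan(pts(f)).mean())
print(env.sense())
E
```

```text
pics
top [ 392.2   40.8 1529.6] [[-0.024, -0.996, 0.081], [-1.0, 0.025, 0.01], [-0.012, -0.081, -0.997]] 495.6383402049079 276.7436990031073 220.34464230566383 0.003924319727891156
side [-98.8 932.6 971. ] [[-0.821, -0.366, 0.439], [-0.571, 0.507, -0.645], [0.014, -0.78, -0.625]] 515.794829008088 269.86002814013045 208.45875688643673 0.004030612244897959
wrist [ 223.8 -589.   371.8] [[0.227, -0.92, -0.318], [-0.974, -0.215, -0.072], [-0.002, 0.326, -0.945]] 325.19226210127806 283.1968728831125 212.76688219483637 0.003860544217687075
{'clock': 0.15, 'q': array([-1.52150833e+00,  5.28275404e-01,  1.43360046e+00,  9.71076204e-06,
        1.18136192e+00, -1.78500274e-01]), 'dq': array([-0.00049694, -0.00118234, -0.00163725, -0.00048161, -0.00079517,
       -0.00034223]), 'effort': array([ 3.74559831e-04, -4.42742121e+01, -1.78276581e+01, -2.53279832e-04,
        5.61744586e-03,  9.42255213e-06]), 'ee_pos': array([ 141.144187  , -608.30745533,  230.54679773]), 'orientation': array([[ 9.74169084e-01,  2.25819820e-01, -7.20793777e-05],
       [ 2.25819631e-01, -9.74167744e-01,  1.64357066e-03],
       [ 3.00933426e-04, -1.61739267e-03, -9.99998647e-01]]), 'force': array([ 0.31061774, -0.58687766,  0.46820203]), 'wrist_torque': array([-0.03719705,  0.06821207,  0.05998312]), 'grip_width': 85.61504137023347}
```

View pics/top0.png

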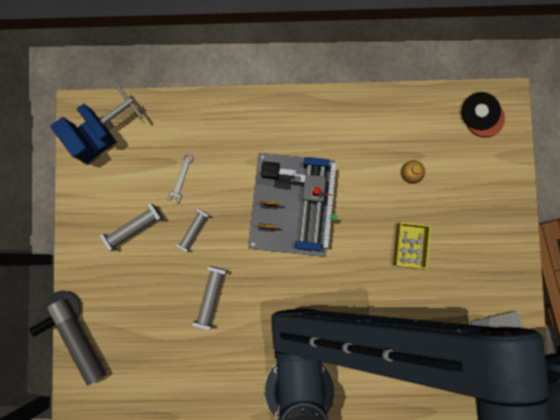

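View pics/side0.png

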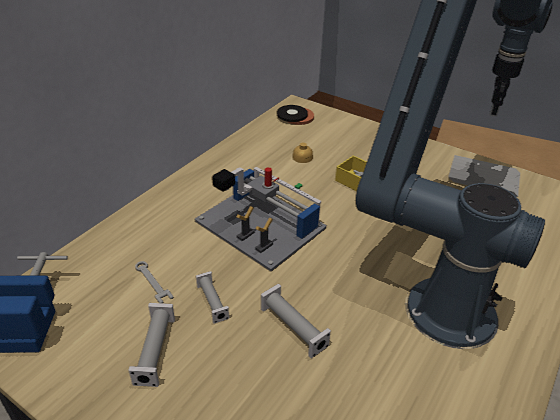

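The top view shows three flanged sleeves. The smallest is at about (193,231), beside the wrench at (181,178). The stand is at about (293,205), with the handle at (316,191), the green marker at (335,218) and the rests at (268,203) and (268,226).

```bash
python3 - <<'E'
from h import *
f=load('top0'); P=pts(f); im=f['color']; hsv=cv2.cvtColor(im,cv2.COLOR_RGB2HSV)
big=cv2.resize(im[140:265,160:350,::-1],None,fx=4,fy=4,interpolation=cv2.INTER_CUBIC); cv2.imwrite('pics/c1.png',big)
# stand plate corners by plate at z=12: gray mask w/ height
Z=P[...,2]
sub=np.zeros(Z.shape,bool); sub[140:265,235:345]=1
m=(sub&(Z>7)).astype(np.uint8); 
c=max(cv2.findContours(m,0,1)[0],key=cv2.contourArea); print('stand rect',cv2.minAreaRect(c))
lo=(sub&(Z>7)&(Z<18)); print('plate z',np.median(Z[lo]))
def rep(name,mask):
    n,l,st,ce=cv2.connectedComponentsWithStats(mask.astype(np.uint8))
    for i in range(1,n):
        if st[i,4]>6: print(name,st[i],ce[i].round(1),np.nanmedian(P[l==i],0).round(1),'ztop',np.nanpercentile(P[l==i][:,2],95).round(1))
H,S,V=[hsv[...,i] for i in range(3)]
rep('blue',sub&(H>105)&(H<125)&(S>150)&(V>60))
rep('red',sub&((H<8)|(H>172))&(S>170)&(V>80))
rep('green',sub&(H>40)&(H<85)&(S>120))
rep('brass',sub&(H>10)&(H<25)&(S>120))
# sleeve
sub=np.zeros(Z.shape,bool); sub[200:258,172:215]=1
m=(sub&(S<70)&(Z>6)).astype(np.uint8)
c=max(cv2.findContours(m,0,1)[0],key=cv2.contourArea); r=cv2.minAreaRect(c); print('sleeve',r,m.sum())
b=cv2.boxPoints(r); print([plane(f,u,v,30).round(1).tolist() for u,v in b], plane(f,*r[0],25).round(1))
for p in P[m>0][::12]: pass
print(np.nanpercentile(P[m>0][:,2],[5,50,95]))
E
```

```text
stand rect ((294.21990966796875, 204.85589599609375), (86.01034545898438, 99.14656066894531), 5.856013774871826)
plate z 11.995311866202655
blue [304 158  25   8 136] [316.1 161.5] [680.3 -65.1  86.6] ztop 90.7
blue [296 242  25   8 160] [307.9 245.6] [433.  -34.2  86.3] ztop 92.1
red [313 187   7   7  36] [316.2 190.5] [585.  -58.1 148.5] ztop 152.4
green [331 215   5   5  21] [333.  217.2] [ 514.4 -109.    93.1] ztop 98.0
brass [259 200  19   5  64] [268.7 202.2] [564.5  76.2  85.7] ztop 97.3
brass [256 224  19   5  60] [265.8 225.8] [494.3  86.8  86. ] ztop 100.2
brass [331 232   2   7   9] [331.2 234.6] [ 4.698e+02 -1.108e+02  4.000e-01] ztop 4.3
sleeve ((191.5501251220703, 230.26478576660156), (13.892351150512695, 43.40092849731445), 30.465545654296875) 419
[[445.5, 366.7, 30.0], [557.8, 298.6, 30.0], [535.3, 262.4, 30.0], [423.3, 330.6, 30.0]] [490.7 315.6  25. ]
[22.34701912 31.93499294 40.86743269]
```

View pics/c1.png

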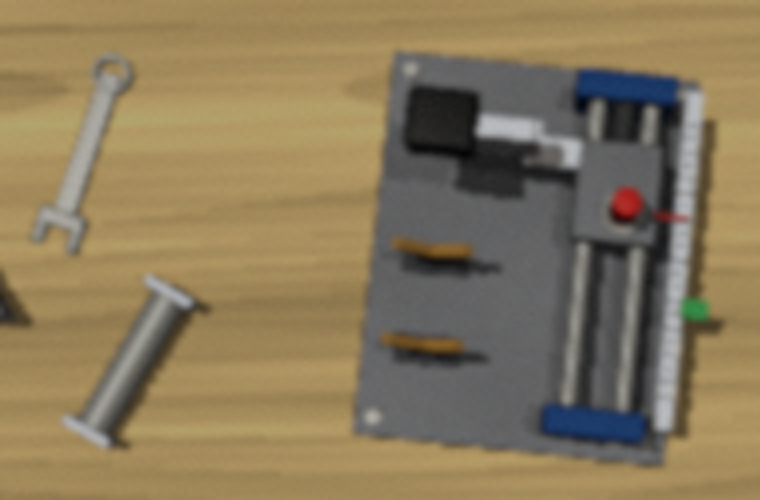

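```bash
python3 -m crank '[[1,4,-3,-1,-10],[1,10,-7,-3,-20],[1,15,-11,-5,-30],[1,20,-15,-7,-40],[1,25,-19,-8,-50],[1,30,-23,-9,-60],[1,35,-27,-9,-70],[1,40,-30,-9,-80],[1,42,-32,-9,-90],[1,42,-32,-9,-90]]'; python3 - <<'E'
from h import *
s=env.sense(); R=s['orientation']; print(s['q'].round(3),R.round(3).tolist())
t=np.array([500,40,320.])-s['ee_pos']; print((R.T@t).round(1), 'yaw to 2.596',np.degrees(np.arctan2(R[1,0],R[0,0])-2.596)%360)
E
```

```text
clock: 1.4
ee_pos: [479.4, -199.2, 321.1]
orientation: [[-0.232, 0.973, -0.0], [0.973, 0.232, 0.001], [0.001, 0.0, -1.0]]
force: [-0.4, -0.4, -0.1]
grip_width: 85.4
[-6.100e-01  2.830e-01  1.577e+00  1.000e-03  1.282e+00 -8.440e-01] [[-0.232, 0.973, -0.0], [0.973, 0.232, 0.001], [0.001, 0.0, -1.0]]
[227.9  75.4   1.3] yaw to 2.596 314.648864043495
```

```bash
python3 -m crank '[[1,5,2,0,-10],[1,10,3.5,0,-20],[1,15,5,0,-30],[1,20,7,0,-40],[1,22.8,7.5,0,-45],[1,22.8,7.5,0,-45],[1,22.8,7.5,0,-45]]'; python3 - <<'E'
from h import *
f=snap('wrist','w1'); print(cam(f)[0]); f=snap('top','top1')
E
```

```text
clock: 2.28
ee_pos: [499.6, 35.5, 321.2]
orientation: [[-0.847, 0.531, -0.0], [0.531, 0.847, -0.001], [-0.0, -0.001, -1.0]]
force: [-0.2, 0.0, 0.6]
grip_width: 85.2
[428.16264335  80.92720438 462.4947604 ]
```

View pics/w1.png

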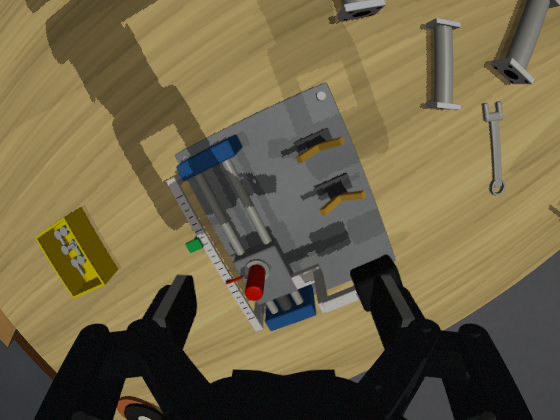

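The wrist view shows the brass rests at about (320,150) and (342,200), the red handle top at (255,290), the green marker at (194,244) and the small sleeve at (442,63).

```bash
python3 - <<'E'
from h import *
f=load('w1'); P=pts(f); hsv=cv2.cvtColor(f['color'],cv2.COLOR_RGB2HSV); H,S,V=[hsv[...,i] for i in range(3)]; Z=P[...,2]
sub=np.zeros(Z.shape,bool); sub[80:340,150:400]=1
out={}
def rep(name,mask,zlo,zhi,mn=15):
    n,l,st,ce=cv2.connectedComponentsWithStats((mask&(Z>zlo)&(Z<zhi)).astype(np.uint8))
    for i in range(1,n):
        if st[i,4]>mn:
            p=P[l==i]; r=cv2.minAreaRect(p[:,:2].astype(np.float32)); print(name,st[i].tolist(),'mean',p.mean(0).round(1),'rect',np.round(r[0],1),np.round(r[1],1),round(r[2],1))
rep('blue',sub&(H>105)&(H<125)&(S>150),83,92)
rep('red',sub&((H<8)|(H>172))&(S>170),145,153)
rep('pointer',sub&((H<8)|(H>172))&(S>120),90,99,4)
rep('green',sub&(H>40)&(H<85)&(S>120),90,98)
rep('brass',sub&(H>10)&(H<25)&(S>120),74,103)
rep('plate',sub,10,14,200)
sub=np.zeros(Z.shape,bool); sub[10:115,415:470]=1
rep('sleeve',sub,5,50,50); rep('sleeve top',sub,36,45,8); rep('body',sub,25,36)
rep('wrench',(np.arange(560)[None]>470)&(np.arange(420)[:,None]>95)&(np.arange(420)[:,None]<200)&(np.arange(560)[None]<520),3,30)
E
```

```text
blue [217, 140, 19, 17, 82] mean [433.9  -1.5  85.2] rect [436.6  -4.2] [15.  21.5] 87.0
blue [178, 146, 53, 34, 568] mean [432.7 -39.9  85.5] rect [432.3 -36.5] [67.2 21.7] 82.7
blue [266, 305, 50, 25, 445] mean [679.5 -63.1  85.6] rect [680.  -63.8] [72.9 22.4] 83.5
red [245, 285, 18, 16, 214] mean [585.1 -57.8 147.5] rect [585.7 -58.1] [19.7 19.6] 57.0
pointer [250, 265, 15, 5, 24] mean [579.7 -53.2  96.9] rect [580.  -53.6] [18.2  5.4] 55.9
pointer [226, 277, 16, 7, 41] mean [581.8 -92.3  94.6] rect [582.1 -92.7] [22.7  3.3] 81.5
green [185, 238, 18, 15, 155] mean [ 513.7 -108.3   92.5] rect [ 513.7 -108.7] [20.5 14.4] 83.1
brass [296, 137, 49, 26, 375] mean [493.8  89.3  87.7] rect [493.9  89.4] [58.9  8.4] 82.9
brass [320, 191, 46, 24, 361] mean [562.8  80.7  87.4] rect [563.4  80.4] [58.1  9.1] 81.9
plate [175, 83, 220, 207, 14953] mean [549.5  47.   11. ] rect [564.4  11.1] [238.7 300. ] 83.3
plate [203, 162, 60, 88, 1499] mean [512.7 -60.7  11. ] rect [514.9 -60.9] [ 32.6 135.6] 82.8
plate [188, 176, 48, 85, 535] mean [510.6 -97.2  11. ] rect [514.5 -97.7] [ 13.3 144.5] 83.2
sleeve [427, 18, 34, 92, 1847] mean [486.2 310.1  29.7] rect [489.3 313.3] [ 40.6 130.7] 58.7
sleeve top [436, 18, 25, 10, 127] mean [437.  344.7  38.6] rect [437.3 345.5] [39.6  8.1] 59.6
sleeve top [436, 102, 25, 8, 137] mean [540.9 281.5  38.7] rect [541.2 282. ] [40.1  7.9] 58.0
body [432, 19, 27, 85, 1198] mean [485.9 312.6  30.7] rect [484.  311.9] [ 40.2 119.8] 54.7
body [433, 102, 4, 6, 18] mean [531.  266.1  30.5] rect [531.4 265.7] [2.  7.1] 59.7
wrench [483, 101, 23, 95, 906] mean [649.  352.6   6. ] rect [654.8 350. ] [ 39.2 158.5] 70.3
```

```bash
python3 -m crank '[[1,3,4.5,0,-1],[1,6,9,3,-1],[1,9,13.5,7,-1],[1,12,18,11,-1],[1,15,22,16,-1],[1,15.7,23,21,-1],[1,15.7,23,21,-1],[1,15.7,23,21,-1]]'; python3 - <<'E'
from h import *
f=snap('wrist','w2'); s=f['s']; P=pts(f); Z=P[...,2]; R=s['orientation']
m=(np.abs(Z-39)<3)&(np.hypot(P[...,0]-489,P[...,1]-314)<85)
n,l,st,ce=cv2.connectedComponentsWithStats(m.astype(np.uint8))
c=[]
for i in range(1,n):
    if st[i,4]>40: r=cv2.minAreaRect(P[l==i][:,:2].astype(np.float32)); print(st[i],r,P[l==i][:,2].mean()); c.append(np.array(r[0]))
if len(c)==2:
    mid=(c[0]+c[1])/2; a=c[1]-c[0]; ang=np.arctan2(a[1],a[0]); print(mid,np.hypot(*a),ang)
    print('shift',(R.T@(np.array([*mid,4])-s['ee_pos'])).round(1),'toolang',np.arctan2(R[1,0],R[0,0]))
E
```

```text
clock: 3.38
ee_pos: [489.2, 314.1, 111.9]
orientation: [[-0.857, 0.515, 0.001], [0.515, 0.857, -0.0], [-0.001, 0.0, -1.0]]
force: [0.2, -0.3, 1.2]
grip_width: 85.6
[253 133  61  13 689] ((437.130615234375, 346.04351806640625), (39.79511260986328, 7.940992832183838), 58.39337921142578) 38.57904238061864
[257 291  51  11 476] ((541.2322387695312, 282.623291015625), (39.72722244262695, 9.225728988647461), 58.612892150878906) 38.40981527280172
[489.181427   314.33340454] 121.89861862149236 -0.547167393338375
shift [2.000e-01 1.000e-01 1.079e+02] toolang 2.60003969007874
```

View pics/w2.png

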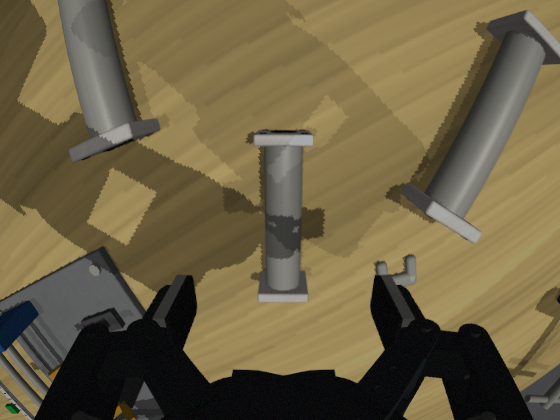

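The sleeve is centred between the fingers, with its flanges at (283,138) and (283,296). The wrench jaw shows at (400,268), so I'll check finger clearance to it before going down.

```bash
python3 - <<'E'
from h import *
f=load('w2'); P=pts(f); s=f['s'];R=s['orientation']
for u,v in [(382,268),(408,262),(398,278),(440,205),(408,188),(475,240)]: print(u,v,P[v,u].round(0),(R.T@(P[v,u]-s['ee_pos'])).round(0))
E
```

```text
382 268 [581. 363.   7.] [-53.  89. 105.]
408 262 [590. 387.   6.] [-49. 114. 106.]
398 278 [599. 372.   7.] [-64. 106. 105.]
440 205 [528. 420.  54.] [ 21. 110.  58.]
408 188 [523. 413.  11.] [ 22. 102. 101.]
475 240 [570. 437.  54.] [ -6. 147.  58.]
```

```bash
python3 -m crank '[[1,0,0,4,0],[1,0,0,8,0],[1,0,0,10.3,0],[1,0,0,10.8,0],[0.2,0,0,10.8,0],[0.1,0,0,10.8,0],[0.1,0,0,10.8,0],[0.1,0,0,10.8,0],[0.1,0,0,10.8,0]]' 70 && python3 -m crank '[[0,0,0,0,0],[0,0,0,-1,0],[0,0,0,-3,0],[0,0,0,-5,0],[0,0,0,-5,0]]'
```

```text
clock: 4.55
ee_pos: [488.7, 315.2, 4.7]
orientation: [[-0.858, 0.514, 0.002], [0.514, 0.858, 0.0], [-0.001, 0.001, -1.0]]
force: [-0.6, -1.5, 6.3]
grip_width: 26.1
clock: 5.18
ee_pos: [488.9, 315.6, 54.6]
orientation: [[-0.858, 0.514, 0.003], [0.514, 0.858, 0.001], [-0.002, 0.002, -1.0]]
force: [-0.7, -0.1, -3.8]
grip_width: 26.0
```

```bash
python3 -m crank '[[0,0,0,-4,0],[0,-2,-2,-8,-4],[0,-5,-6,-9.5,-10],[0,-9,-10.5,-9.5,-18],[0,-12,-14,-9.5,-24],[0,-14.5,-17,-9.5,-24],[0,-15.2,-17.8,-9.5,-24],[0,-15.2,-17.8,-9.5,-24],[0,-15.2,-17.8,-9.5,-24]]'; python3 - <<'E'
from h import *
f=snap('wrist','w3'); snap('side','s3'); s=f['s']; P=pts(f); R=s['orientation']
T=(P-s['ee_pos'])@R  # tool coords
m=(T[...,2]>-40)&(T[...,2]<20)&(np.abs(T[...,0])<85)&(np.abs(T[...,1])<25)
print('toolang',np.arctan2(R[1,0],R[0,0]))
n,l,st,ce=cv2.connectedComponentsWithStats(m.astype(np.uint8))
for i in range(1,n):
    if st[i,4]>30: p=T[l==i]; print(st[i],np.percentile(p,[1,50,99],axis=0).round(1).tolist())
H,S,V=[cv2.cvtColor(f['color'],cv2.COLOR_RGB2HSV)[...,i] for i in range(3)]
m=(H>10)&(H<25)&(S>120)&(P[...,2]>74)&(P[...,2]<103)
n,l,st,ce=cv2.connectedComponentsWithStats(m.astype(np.uint8))
for i in range(1,n):
    if st[i,4]>30: p=P[l==i]; print('brass',st[i],cv2.minAreaRect(p[:,:2].astype(np.float32)),p[:,2].max())
E
```

```text
clock: 6.3
ee_pos: [526.2, 85.3, 147.9]
orientation: [[-0.993, 0.12, -0.001], [0.12, 0.993, 0.001], [0.001, 0.0, -1.0]]
force: [-0.3, -0.1, -3.1]
grip_width: 26.0
toolang 3.0212882944636896
[  220   149   127   226 18135] [[-57.6, -22.4, -37.2], [23.2, 0.4, -26.9], [64.3, 22.4, 0.2]]
brass [236 188  14   9 111] ((492.24530029296875, 64.31153106689453), (8.595239639282227, 5.51042366027832), 79.81442260742188) 98.53743955193974
brass [319 189  10   8  74] ((498.63720703125, 114.56117248535156), (6.544299125671387, 4.940789222717285), 82.99727630615234) 98.83179390476016
```

View pics/w3.png

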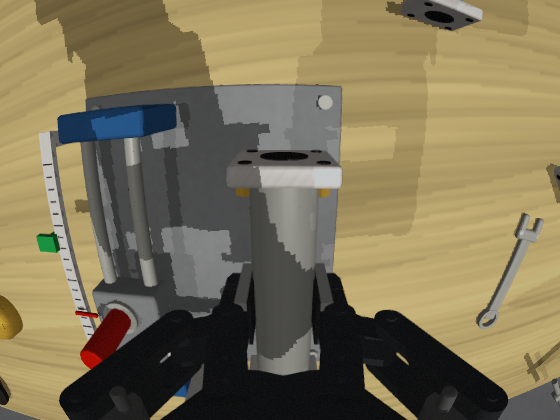

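View pics/s3.png

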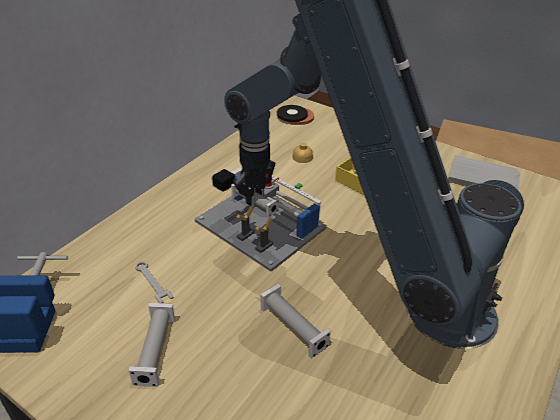

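```bash
python3 - <<'E'
from h import *
f=load('w3'); s=f['s']; P=pts(f); R=s['orientation']; T=(P-s['ee_pos'])@R
m=np.zeros(T.shape[:2],bool); m[165:190,225:345]=1
m&=(T[...,2]>-50)&(T[...,2]<30)
p=T[m]; print('flange top',np.percentile(p,[2,50,98],axis=0).round(1).tolist())
for v in (200,230,260,290,320,345):
    r=T[v,240:330]; ok=(r[:,2]<20)&(r[:,2]>-60); q=r[ok]; k=q[:,2].argmin()
    print(v,q[:,0].mean().round(1),'y range',q[:,1].min().round(1),q[:,1].max().round(1),'zmin',np.sort(q[:,2])[3].round(1))
for v in (152,160,165,170,175,180,185,189): print(v,T[v,284].round(1),T[v,245].round(1),T[v,325].round(1))
E
```

```text
flange top [[53.7, -18.0, -35.2], [60.1, 0.7, -33.8], [63.8, 19.6, -25.7]]
200 49.2 y range -12.8 14.4 zmin -28.4
230 37.1 y range -12.7 14.6 zmin -28.4
260 24.1 y range -12.8 13.5 zmin -28.3
290 10.2 y range -17.5 19.5 zmin -28.6
320 -2.0 y range -14.9 16.8 zmin -49.3
345 -20.8 y range -14.1 15.0 zmin -42.4
152 [64.3  0.8 -5.9] [ 64.  -15.9  -3. ] [64.  18.5 -2.7]
160 [ 64.1   0.7 -24.5] [ 63.7 -13.8 -21.5] [ 63.6  16.2 -21.1]
165 [ 63.8   0.7 -32.8] [ 63.9 -12.5 -32.9] [ 63.6  14.9 -31.1]
170 [ 62.3   0.7 -33.9] [ 62.5 -12.4 -34.3] [ 62.5  14.5 -34.5]
175 [ 60.5   0.7 -33.5] [ 60.8 -12.4 -34.8] [ 60.4  14.8 -32.7]
180 [ 59.    0.7 -34.4] [ 59.  -12.5 -34.2] [ 59.2  14.6 -34.9]
185 [ 57.2   0.7 -34.1] [ 57.  -12.6 -33.6] [ 57.   14.8 -33.3]
189 [ 54.2   0.8 -28.4] [ 33.2 -22.9  50.3] [32.7 26.4 52.2]
```

Sleeve middle sits at about tool (-1, +0.8, -15) mm, and the rest tips straddle it evenly. I'll lower it to just above the seat.

```bash
python3 -m crank '[[0,-0.1,-0.06,2,0],[0,-0.1,-0.06,4,0],[0,-0.1,-0.06,5.5,0],[0,-0.1,-0.06,6.3,0],[0,-0.1,-0.06,6.6,0],[0,-0.1,-0.06,6.6,0]]'; python3 -m crank '[[0,0,0,0.1,0],[0,0,0,0.2,0],[0,0,0,0.2,0]]'
```

```text
clock: 7.15
ee_pos: [528.1, 83.5, 82.5]
orientation: [[-0.993, 0.121, 0.0], [0.121, 0.993, -0.0], [-0.0, 0.0, -1.0]]
force: [0.3, 0.5, -4.8]
grip_width: 25.9
clock: 7.52
ee_pos: [528.1, 83.5, 80.6]
orientation: [[-0.993, 0.121, 0.001], [0.121, 0.993, 0.0], [-0.001, 0.0, -1.0]]
force: [0.2, 0.6, -3.5]
grip_width: 25.8
```

```bash
python3 - <<'E'
from h import *
f=snap('wrist','w4')
E
```

```text
(no output)
```

View pics/w4.png

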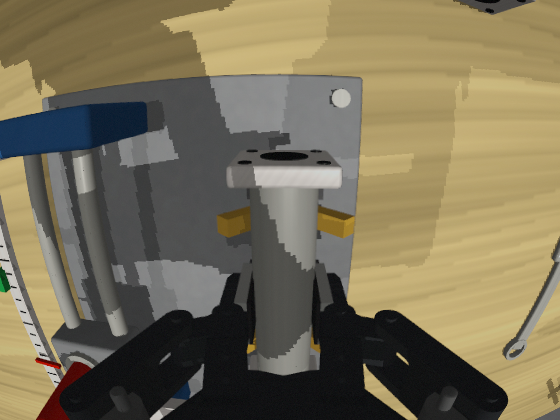

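The sleeve (centre column 285) sits between the brass tips at columns 218 and 354. I'll lower it until contact.

```bash
python3 -m crank '[[0,0,0,0.1,0],[0,0,0,0.1,0]]';python3 -m crank '[[0,0,0,0.1,0],[0,0,0,0.1,0]]'
```

```text
clock: 7.82
ee_pos: [528.3, 83.8, 79.9]
orientation: [[-0.993, 0.121, 0.001], [0.121, 0.993, 0.0], [-0.001, 0.001, -1.0]]
force: [-0.4, 2.3, 2.6]
grip_width: 25.9
clock: 8.07
ee_pos: [528.4, 84.0, 79.6]
orientation: [[-0.993, 0.121, 0.002], [0.121, 0.993, 0.001], [-0.002, 0.001, -1.0]]
force: [-0.9, 3.8, 8.3]
grip_width: 25.6
```

```bash
python3 -m crank '[[0,0,0.06,0,0],[0,0,0.06,0,0],[0.45,0,0.06,0,0],[0.6,0,0.06,0,0],[0.6,0,0.06,0,0],[0.8,0,0.06,0,0],[0.8,0,0.06,0,0]]' 40; python3 -m crank '[[0.8,0,0,-2,0],[0.8,0,0,-5,0],[0.8,0,0,-9,0],[0.8,0,0,-13,0],[0.8,0,0,-13,0]]'; python3 - <<'E'
from h import *
f=snap('wrist','w5'); s=f['s']; P=pts(f); R=s['orientation']
print(s['q'].round(2))
c=np.array([528.4,85.0]);ax=np.array([.9928,-.1197]);ay=np.array([.1197,.9928])
d=P[...,:2]-c; X=d@ax; Y=d@ay; Z=P[...,2]
m=(np.abs(X)<85)&(np.abs(Y)<30)&(Z>100)&(Z<125)
n,l,st,ce=cv2.connectedComponentsWithStats(m.astype(np.uint8))
for i in range(1,n):
    if st[i,4]>50:
        k=l==i; print(st[i],[np.percentile(a[k],[1,50,99]).round(1).tolist() for a in (X,Y,Z)])
        k2=k&(Z>110); print('flange X',np.percentile(X[k2],[1,20,50,80,99]).round(1),Y[k2].mean(),cv2.minAreaRect(P[k][:,:2].astype(np.float32)))
E
```

```text
clock: 8.95
ee_pos: [527.9, 84.1, 78.2]
orientation: [[-0.993, 0.121, -0.0], [0.121, 0.993, -0.0], [0.0, -0.0, -1.0]]
force: [-0.4, -0.2, -0.1]
grip_width: 68.2
clock: 9.57
ee_pos: [530.2, 84.1, 211.5]
orientation: [[-0.993, 0.121, 0.008], [0.121, 0.993, -0.0], [-0.008, 0.001, -1.0]]
force: [0.5, -0.5, -0.8]
grip_width: 67.7
[-0.05  0.43  1.68  0.    1.02 -1.5 ]
[ 257  127   54  157 5248] [[-63.9, -4.9, 64.6], [-18.4, -0.2, 17.8], [100.5, 106.8, 114.7]]
flange X [-64.  -61.2 -56.8  61.2  66. ] -0.41912981546484773 ((529.2434692382812, 84.49343872070312), (39.340065002441406, 130.89308166503906), 82.65568542480469)
```

View pics/w5.png

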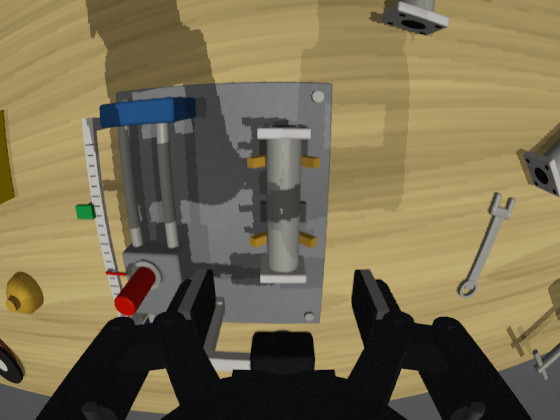

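The sleeve is seated: flange tops read 114.7 mm (115 expected after bias), the axis is aligned with the stand, and its middle is within 1 mm of rest_mid. Next is the handle.

```bash
python3 -m crank '[[0.8,-2,-4,0,0],[0.8,-5,-9,0,0],[0.8,-7.2,-13.4,0,0],[0.8,-7.2,-13.4,0,0],[0.8,-7.2,-13.4,2,0],[0.8,-7.2,-13.4,2,0],[0.8,-7.2,-13.4,2,0]]'; python3 - <<'E'
from h import *
f=snap('wrist','w6'); s=f['s']; P=pts(f); R=s['orientation']; Z=P[...,2]
H,S,V=[cv2.cvtColor(f['color'],cv2.COLOR_RGB2HSV)[...,i] for i in range(3)]
for nm,m in (('red',((H<8)|(H>172))&(S>150)&(Z>144)),('redlow',((H<8)|(H>172))&(S>120)&(Z<100)&(Z>88)),('green',(H>40)&(H<85)&(S>120)&(Z>88))):
    n,l,st,ce=cv2.connectedComponentsWithStats(m.astype(np.uint8))
    for i in range(1,n):
        if st[i,4]>15: p=P[l==i]; print(nm,st[i],cv2.minAreaRect(p[:,:2].astype(np.float32)),p[:,2].mean(), 'tool',(R.T@(p.mean(0)-s['ee_pos'])).round(1))
E
```

```text
clock: 10.5
ee_pos: [582.7, -56.8, 188.0]
orientation: [[-0.993, 0.12, -0.001], [0.12, 0.993, 0.001], [0.001, 0.0, -1.0]]
force: [0.0, -0.1, 0.6]
grip_width: 68.4
red [263 232  34  33 836] ((584.869140625, -58.684356689453125), (20.133358001708984, 20.936187744140625), 64.93994903564453) 147.4326898805198 tool [-2.1 -1.6 40.5]
redlow [268 208  25   9  47] ((577.5414428710938, -58.175193786621094), (18.281660079956055, 5.480007171630859), 86.83104705810547) 97.65253896222322 tool [ 5.6 -2.  90.3]
redlow [221 218  30   5 141] ((581.4843139648438, -93.46305084228516), (23.18540382385254, 3.9029886722564697), 83.0581283569336) 94.49439172305858 tool [ -3.3 -36.4  93.5]
green [189 127  27  19 492] ((513.6884155273438, -108.7341079711914), (20.18720054626465, 13.697267532348633), 81.57311248779297) 92.63364765947719 tool [ 62.1 -59.6  95.4]
```

View pics/w6.png

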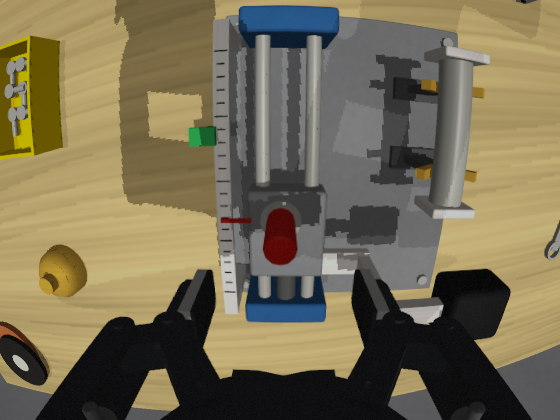

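The handle is between the fingers at (281,240), the pointer at (236,220) and the marker at (203,136). The pull distance is about 65.5 mm. I'll go down and grip.

```bash
python3 -m crank '[[0.8,-0.2,-0.15,2.5,0],[0.8,-0.2,-0.15,5.5,0],[0.8,-0.2,-0.15,7.7,0],[0.8,-0.2,-0.15,8.2,0],[0.8,-0.2,-0.15,8.2,0],[0,-0.2,-0.15,8.2,0],[0,-0.2,-0.15,8.2,0],[0,-0.2,-0.15,8.2,0],[0,-0.2,-0.15,8.2,0],[0,-0.2,-0.15,8.2,0]]' 80
```

```text
clock: 11.8
ee_pos: [585.5, -59.3, 107.3]
orientation: [[-0.993, 0.121, 0.001], [0.121, 0.993, -0.0], [-0.001, 0.0, -1.0]]
force: [-0.3, 1.3, 4.7]
grip_width: 20.4
```

```bash
python3 -m crank '[[0,0.5,0,0,0],[0,1.5,0,0,0],[0,2.5,0,0,0],[0,3.5,0,0,0],[0,4.5,0,0,0],[0,5.5,0,0,0],[0,6.2,0,0,0],[0,6.5,0,0,0],[0,6.5,0,0,0],[0,6.5,0,0,0]]'; cat > chk.py <<'E'
from h import *
import sys
t=sys.argv[1]
f=snap('wrist',t); s=f['s']; P=pts(f); R=s['orientation']; Z=P[...,2]
print(s['ee_pos'].round(1),s['force'].round(1),s['grip_width'])
H,S,V=[cv2.cvtColor(f['color'],cv2.COLOR_RGB2HSV)[...,i] for i in range(3)]
ax=np.array([.9928,-.1197])
for nm,m in (('red',((H<8)|(H>172))&(S>120)&(Z<100)&(Z>88)),('green',(H>40)&(H<85)&(S>120)&(Z>88))):
    n,l,st,ce=cv2.connectedComponentsWithStats(m.astype(np.uint8))
    for i in range(1,n):
        if st[i,4]>15:
            p=P[l==i]; r=cv2.minAreaRect(p[:,:2].astype(np.float32)); print(nm,st[i],np.round(r[0],1),np.round(r[1],1),'standx',(np.array(r[0])@ax).round(1))
E
python3 chk.py w7; python3 -c "
from h import *
snap('top','top7');snap('side','s7')"
```

```text
clock: 13.05
ee_pos: [526.1, -51.8, 107.4]
orientation: [[-0.992, 0.122, 0.012], [0.122, 0.992, -0.001], [-0.012, 0.0, -1.0]]
force: [9.7, 4.9, -0.3]
grip_width: 20.4
[526.1 -51.8 107.4] [ 9.7  4.9 -0.3] 20.37777130408266
red [263 250  40  21 199] [520.3 -52.5] [ 9.2 21.9] standx 522.8
red [199 262  43   8 303] [522.2 -85.8] [23.6  6.3] standx 528.7
green [160 240  38  27 890] [ 513.5 -108.7] [20.4 14.8] standx 522.8
```

View pics/w7.png

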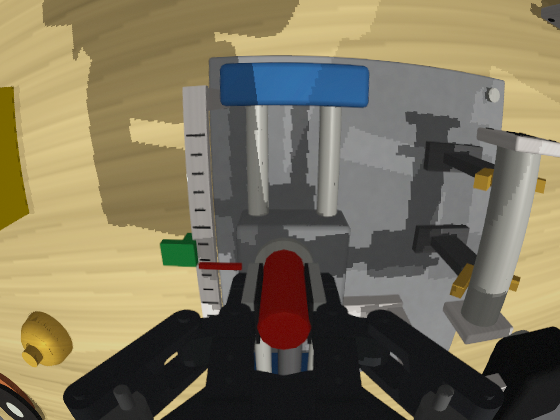

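View pics/s7.png

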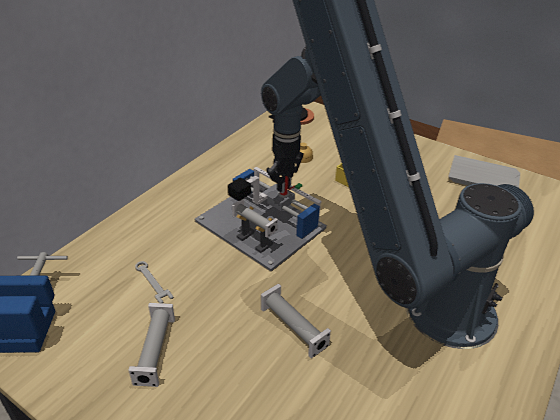

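The pointer (220,266) is about 6 mm short of the marker's middle (180,252), because the arm gives under the spring. I'll pull the rest.

```bash
python3 -m crank '[[0,0.3,0.05,0,0],[0,0.6,0.1,0,0],[0,0.6,0.1,0,0],[0,0.6,0.1,0,0]]'; python3 chk.py w8
```

```text
clock: 13.7
ee_pos: [520.7, -51.0, 107.4]
orientation: [[-0.992, 0.122, 0.013], [0.122, 0.993, -0.003], [-0.013, -0.001, -1.0]]
force: [10.8, 1.6, -2.0]
grip_width: 20.3
[520.7 -51.  107.4] [10.8  1.6 -2. ] 20.252560991747757
red [263 250  40  20 193] [514.7 -51.5] [ 8.8 21.6] standx 517.2
red [199 262  43   8 302] [516.4 -85.1] [23.7  6.2] standx 522.9
green [161 248  38  27 853] [ 513.5 -108.4] [20.5 14.9] standx 522.7
```

```bash
python3 -m crank '[[0,0,0,0,0],[0,0,0,0,0],[0,0,0,0,0],[0,0,0,0,0],[0,0,0,0,0],[0,0,0,0,0],[0,0,0,0,0],[0,0,0,0,0]]'; python3 chk.py w9; python3 - <<'E'
from h import *
snap('side','s9'); f=snap('top','top9'); im=f['color'][140:265,160:350,::-1]; cv2.imwrite('pics/c9.png',cv2.resize(im,None,fx=4,fy=4,interpolation=2))
im=load('s9')['color'][150:280,180:340,::-1]; cv2.imwrite('pics/d9.png',cv2.resize(im,None,fx=4,fy=4,interpolation=2))
E
```

```text
clock: 14.75
ee_pos: [520.7, -51.0, 107.4]
orientation: [[-0.992, 0.122, 0.013], [0.122, 0.992, -0.003], [-0.013, -0.001, -1.0]]
force: [10.1, 0.8, -2.4]
grip_width: 20.1
[520.7 -51.  107.4] [10.1  0.8 -2.4] 20.061083088499583
red [263 250  40  20 202] [514.7 -51.5] [ 8.5 21.6] standx 517.1
red [199 262  43   8 301] [516.8 -85.2] [23.7  6.3] standx 523.3
green [161 248  38  27 851] [ 513.5 -108.6] [20.5 15.1] standx 522.8
```

View pics/w9.png

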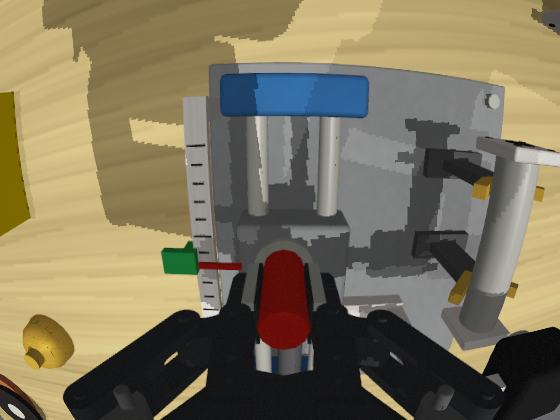

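View pics/d9.png

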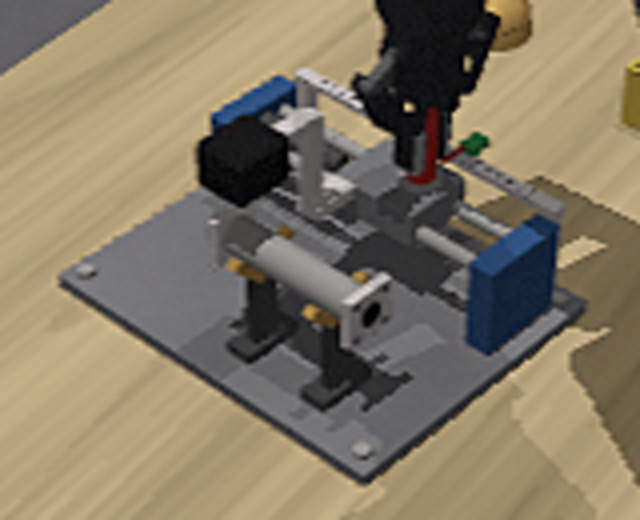

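The pointer stands over the green marker and held steady for a second. The sleeve lies in both rests with the rests between its flanges, and the head sits over its back end.

```bash
python3 -c "
from plant import env
print(env.job_done())"
```

```text
the job is handed in; nothing more can be done
None
```

The job is done and handed in at about 15 s of the 54 s allowed.

- **Sleeve:** I picked the smallest of the three look-alikes, laid it in both V-rests and let go. The last measurement put its middle within about 1 mm of rest_mid. It was level, with flange tops reading 114.7 mm against 115 expected, and both rests lie between the flanges.
- **Handle:** I gripped the red handle at 80 N and pulled it out. The first pull stopped about 6 mm short because the arm gave under the spring, so I pulled the rest of the way. The pointer is within about 0.5 mm of the marker's middle, where 7 mm is allowed. It had moved no more than about 0.4 mm after a one-second hold, with about 10 N of spring force on the gripper. It was still gripped when I handed in.
- **Things to leave alone:** The marker measured in the same place before and after the pull. I planned the moves clear of the bin, brush and wrench and saw no contact. I did not measure their positions again at the end.

No check failed. The wrist camera reads heights about 1.3 mm low, and I allowed for that.

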